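Bring a capped dust port into service

ROBOT

A 6-joint arm with a two-finger parallel gripper is mounted at the origin on the work surface. World frame = base frame: x ahead of the robot, y to its left, z up, the work surface at z = 0. Lengths are in m, angles in rad, forces in N, time in s.
With the tool pointing down it reaches from about 0.4 to 0.825 m from the base axis. Payload 7 kg.
Tool frame: the origin (TCP) lies on the centre line of the jaws, within the pads' length; the fingertips stand 22 mm ahead of it and the grasp point (between the pads) lies 3 mm ahead of it; z points along the fingers, y is the line along which they close (so a half turn about z gives the same grasp; the last joint's range is limited). The gripper opens to 88 mm and grips with 3 to 60 N. Pads are 19 mm wide; open, the fingers measure 130 mm over their backs; the gripper's body (78 mm by 193 mm) begins 47 mm behind the grasp point.
Start: joints at [1.568, 0.359, 0.012, 0, -1.224, -0.288], TCP at [0.194, 0.647, 0.249] pointing down, gripper open.
Joint ranges: [-3.07, 3.07], [-1.43, 2.12], [-1.02, 1.25], [-3.03, 1.67], [-3.05, -0], [-3.03, 3.03]. Speed limits (rad/s): [2.39, 2.39, 3.01, 3.14, 3.14, 3.14].

INTERFACE

Orientations are given as [roll, pitch, yaw] about the fixed x, y, z axes, in that order (R = Rz(yaw) Ry(pitch) Rx(roll)).
In Python, from station import arm gives the robot as it stands.
- The arm moves only by the tool arm_command, never from a script. Its argument "series" is one flat list of numbers, 7 for each row, row after row: the turn, a rotation vector about the tool's x, y, z each as a share of 90 degrees, from -1 to 1, then the shift along the tool's x, y, z each as a share of 0.1 m, from -1 to 1, then the opening, from 0 (shut) to 1 (fully open). A call has 1 to 8 rows; each row is the pose to reach, as a shift and turn from the pose commanded when the call began, along the tool's axes at that moment; what a row does not reach only later rows make up. A row lasts 1/8 s, in which the tool goes at most 62.5 mm and 10.7 degrees, less where a joint would pass 70% of its speed; a pose out of reach is approached as far as the arm can. A call with a number of a shift or a turn outside -1 to 1 is refused whole. A call with a gripper value outside its range is refused whole. The fingers move at their own pace and stop on an object; "force" is the grip in N (left out, the last holds). Time passes only in rows, so rows that repeat a pose let the fingers close. It gives the time, the measured TCP pose, the force, the opening and the grip force at its end, in the units of the state.
- arm.get_state(): the state, without advancing time (a new reading comes with each control period).
- arm.grab_frame(name): name is "side" or "top"; returns the picture (420x560x3 uint8, blue, green, red); there is no depth.
- arm.camera_model(name): a dict with "fovy" (degrees; the focal length in pixels is half the picture's height over the tangent of half this angle, whatever the lens; pixels are square), "cx", "cy" (the principal point, pixels), "pose" (4x4, takes a point from camera to world coordinates). Camera axes: x right, y down, z forward; pixel columns grow to the right and rows downward; lengths in m; the calibration is good to about 2 mm. A picture is of the moment at which its call begins. camera_model takes no time and is no camera call.
- arm.job_done(): hands the job in; it is judged then, once.
The state is a dict: "t": time; "q": joint angles; "qd": joint speeds; "joint_efforts": joint torques, N m; "eef_pos": TCP position; "ee_rot": TCP orientation; "force": force on the tool from outside, world axes, zero at the start; "moment": the same for the moment, N m; "width": finger opening in m; "gripper_force": force on a finger pad.
Only numpy, scipy, OpenCV 4.12 (cv2) and the standard library are available. Lean on these libraries where they do the work, as an engineer would, in place of code of your own. Each camera call takes 0.05 s, during which the arm holds its last target. There are 200 camera calls.

TASK

Bring the capped port of the bench dust manifold into service: lift the loose cap off it and leave the cap lying right way up in the shallow wooden tray, and slide that port's blast gate out until its upright tab stands level with the neighbouring gate's tab, so that both gates are open equally. Leave the neighbouring gate as it is set, and leave the plywood offcuts, the glue bottle and the screwdriver where they lie.

Things in the scene. Friction and masses are not known exactly. Their poses are not given: they have to be found in the camera images.
- manifold: Dust manifold, fixed: flat grey metal box 280 x 280 x 70 mm high, with two identical blast gates side by side on top, each below a round black port stub. Origin on the bench; the stub axes lie at x = 0, y = +75 and -75 mm (which one is capped varies); the box spans x -75 to +205, y +-140 mm. Both gates open along its +x, roughly away from the robot (yaw within 0.3 rad).
- port_mouth (a point): Centre of the upper rim of the capped port's stub, 115 mm above the bench. The stub is a black tube, 52 mm outside and 46 mm inside diameter, 27 mm tall, on a black plate 90 x 90 mm whose top is 88 mm above the bench. Axes as the manifold's.
- neighbour_mouth (a point): The same point of the neighbouring port, which is identical but has no cap. 150 mm from the first, along the manifold's y.
- gate_tab (a point): Centre of the top of the capped port's gate tab, 120 mm above the bench: an upright black plate 10 mm thick (manifold x), 40 mm wide (y), 40 mm high, on a steel blade whose top is 80 mm above the bench (track rails: 82 mm). Closed, it stands 100 mm from the stub's axis along manifold +x, with 50 mm free between it and the stub's black plate. Axes as the manifold's.
- gate (a joint): How far the capped port's gate is open, m: 0 closed, 0.07 fully open; it grows as the tab moves along the manifold's +x, away from the stub. It rubs with about 3 N and stays where it is left.
- ngate_tab (a point): The same point on the neighbouring gate's tab.
- ngate (a joint): How far the neighbouring gate is open, m, in the same way. It moves as easily; it is to stay as set.
- cap: The loose plastic cap: round, 65 mm outside diameter, 21 mm high, hollow below (58 mm inside, its skirt reaches 15 mm down over the stub with 3 mm play all round), with a round knob 22 mm in diameter and 24 mm high in the middle of its top. Origin at the centre of its lower rim, z up; knob from 21 to 45 mm above the origin. About 50 g.
- tray: Shallow square wooden tray, fixed, 150 x 150 x 30 mm high, walls and floor 5 mm thick, open at the top. Origin at the centre of its underside. It lies on the left or the right of the manifold.
- tray_in (a point): Centre of the tray's inner floor, 5 mm above the bench; inner floor 140 x 140 mm.
- offcuts: Bystander: two loose plywood offcuts, joined, 150 x 90 x 36 mm, lying on the bench on the other side of the manifold from the tray.
- glue: Bystander: glue bottle, 56 mm in diameter, 130 mm tall, standing. Origin at the centre of its foot.
- screwdriver: Bystander: screwdriver, 160 mm long, lying on the bench.
Mind the look-alikes: they are no part of the job. Of the things shaped like the cap, the grey one is meant.

How it is judged:
At the end, for the whole second after the job is handed in: The cap lies right way up (within 0.15 rad) flat on the tray's inner floor, at rest; the capped port's gate tab is level with the neighbouring tab along the track within 5 mm and at rest; the neighbouring gate is within 5 mm of where it was set (x of cap in the frame of tray_in between -0.045 and 0.045 m and y of cap in the frame of tray_in between -0.045 and 0.045 m and z of cap in the frame of tray_in between -0.006 and 0.006 m and angle between cap's own z axis and vertical below 0.15 rad and linear speed of cap below 0.02 m/s and x of gate_tab in the frame of ngate_tab between -0.005 and 0.005 m and velocity of joint gate between -0.005 and 0.005 m/s and distance of ngate_tab from where it was at the start of the episode below 0.005 m); the robot touches nothing.
It fails at once if the neighbouring gate is shifted by more than 8 mm (distance of ngate_tab from where it was at the start of the episode above 0.008 m).
It fails at once if the offcuts, the glue bottle or the screwdriver are shifted by more than 30 mm, or the bottle is knocked over (distance of any of offcuts, glue, screwdriver from where it was at the start of the episode above 0.03 m or angle between glue's own z axis and vertical above 0.5 rad).
It also fails if it takes over 56 s, if anything falls off the work surface, if the arm or the gripper's body presses on something with over 40 N, if the wrist force passes 120 N, or if a joint passes its speed limit or range.

## Working session

There is one attempt and no reset: what is moved stays moved. The work goes in short steps, Python scripts to look and compute and a tool call to move; the robot and the scene stay as the last step left them, time stands still between calls to the robot, and variables do not carry over. Pictures are saved under pics/ and viewed, at most 10 in all, crops included, and the job is handed in when it is done.

Besides the shell and the picture viewer there is one more tool, called after "Call:" as name(argument=value, ...) on one line, values as JSON. arm_command: Moves the arm, as the interface text tells. Its arguments: {"type":"object","properties":{"series":{"type":"array"},"force":{"type":"number"}},"required":["series"]}

```bash
mkdir -p pics
python3 - <<'E'
from station import arm
import cv2
for n in("top","side"):
    cv2.imwrite(f"pics/{n}0.png",arm.grab_frame(n)); m=arm.camera_model(n); print(n,m)
s=arm.get_state();print(s['t'],s['eef_pos'],s['ee_rot'],s['width'],s['force'])
E
```

```text
top {'fovy': 54.64445837361807, 'cx': 281.40491962301144, 'cy': 208.76790863726967, 'pose': array([[ 0.02216074, -0.99772135,  0.06372604,  0.45322311],
       [-0.99948913, -0.02357813, -0.02157662,  0.00851279],
       [ 0.02302999, -0.06321533, -0.99773415,  1.13926487],
       [ 0.        ,  0.        ,  0.        ,  1.        ]])}
side {'fovy': 44.27642058743619, 'cx': 279.66676685595155, 'cy': 213.1536309988553, 'pose': array([[ 0.7028387 , -0.52886957,  0.47572549, -0.00175149],
       [-0.71126404, -0.53283076,  0.45847012, -0.49369766],
       [ 0.01101028, -0.66059698, -0.75065998,  0.92731788],
       [ 0.        ,  0.        ,  0.        ,  1.        ]])}
0.1 [0.1934487  0.64627381 0.24772765] [ 3.14013274e+00 -1.56436410e-04 -2.90881335e-01] 0.08771793568384202 [-0.28829798 -0.30957218 -0.17503989]
```

View pics/top0.png

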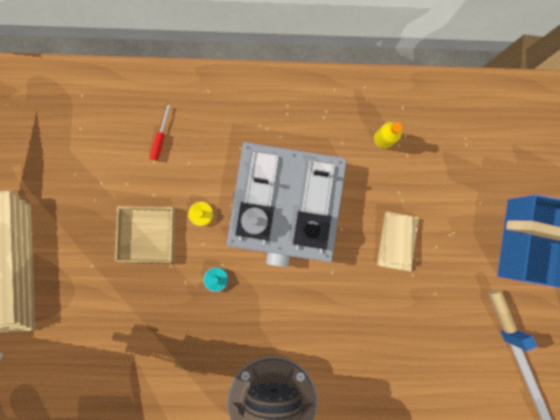

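View pics/side0.png

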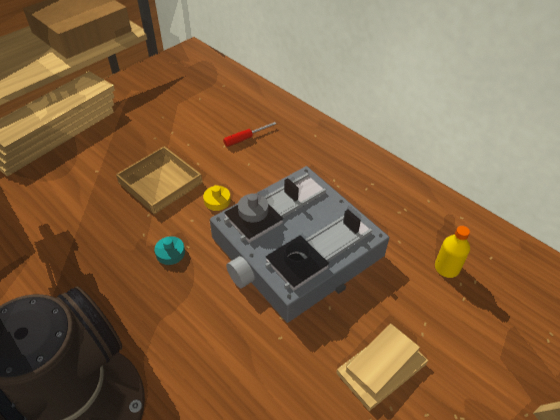

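The top view shows the grey cap at about (255,221) on the left port. Its gate tab is at (262,181) and the neighbouring tab at (321,173). The tray is at (146,235), with yellow and teal look-alike caps between the tray and the manifold. The side view agrees: cap at (253,208), tabs at (291,189) and (352,221).

```bash
cat > h.py <<'E'
import numpy as np,cv2
from station import arm
def cam(n):
    m=arm.camera_model(n); f=210/np.tan(np.radians(m['fovy'])/2); return m,f
def ray(n,u,v):
    m,f=cam(n); d=m['pose'][:3,:3]@np.array([(u-m['cx'])/f,(v-m['cy'])/f,1]); return m['pose'][:3,3],d
def onz(n,u,v,z):
    o,d=ray(n,u,v); return o+d*(z-o[2])/d[2]
def tri(a,b):
    (o1,d1),(o2,d2)=ray('top',*a),ray('side',*b)
    A=np.stack([d1,-d2],1); s=np.linalg.lstsq(A,o2-o1,rcond=None)[0]
    p,q=o1+s[0]*d1,o2+s[1]*d2; return (p+q)/2,np.linalg.norm(p-q)
def proj(n,p):
    m,f=cam(n); T=np.linalg.inv(m['pose']); c=T[:3,:3]@p+T[:3,3]; return c[0]/c[2]*f+m['cx'],c[1]/c[2]*f+m['cy']
E
python3 - <<'E'
import cv2,numpy as np
from h import *
t=cv2.imread('pics/top0.png');s=cv2.imread('pics/side0.png')
a=cv2.resize(t[140:270,225:350],None,fx=3.1,fy=4,interpolation=cv2.INTER_CUBIC)
b=cv2.resize(s[165:285,205:375],None,fx=2.3,fy=4.33,interpolation=cv2.INTER_CUBIC)
h=520;cv2.imwrite('pics/crop.png',np.hstack([a[:h],cv2.resize(b,(391,h))]))
# dark blobs
for n,im in(('top',t),('side',s)):
    g=im.max(2); m=(g<45).astype(np.uint8)
    k,l,st,c=cv2.connectedComponentsWithStats(m)
    for i in range(1,k):
        if 20<st[i,4]<3000 and 200<c[i,0]<400 and 130<c[i,1]<300: print(n,st[i],c[i].round(1),[np.round(x,1) for x in cv2.minAreaRect(cv2.findNonZero((l==i).astype(np.uint8)))])
E
```

```text
top [302 223  27  19 308] [315.1 231.2] [array([314.4, 230.1]), array([25.5, 18. ]), np.float64(11.3)]
side [285 181  13  19 163] [291.2 190. ] [array([291.3, 189.8]), array([19.8, 10.6]), np.float64(45.0)]
side [226 206  56  32 638] [254.5 222.3] [array([253.8, 215.5]), array([34. , 45.5]), np.float64(59.7)]
side [344 210  16  23 223] [351.5 221.2] [array([351.5, 221. ]), array([21.9, 12. ]), np.float64(45.0)]
side [ 267  236   62   51 1575] [296.7 260.7] [array([297.3, 259.7]), array([40.5, 47.7]), np.float64(56.7)]
```

View pics/crop.png

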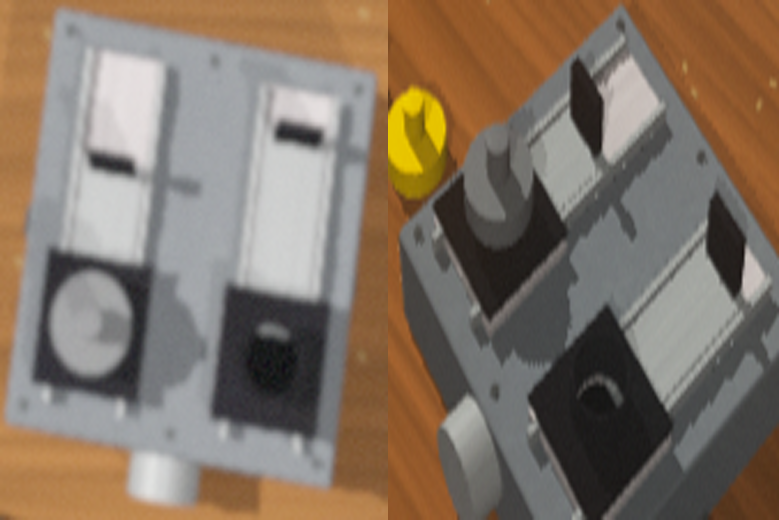

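The crop (top at left, side at right) shows the box-top corners, both black plates, the capped stub and both tabs clearly. The capped gate is opened less than the neighbour. Next I measure poses.

Run:
```python
import cv2,numpy as np
from h import *
t=cv2.imread('pics/top0.png');s=cv2.imread('pics/side0.png')
H=[(243.7,142.5),(346,158.8),(330.8,261.3),(226.6,245)]
P=np.array([onz('top',u,v,.07)[:2] for u,v in H]);print('box',P.round(4),[round(np.linalg.norm(P[i]-P[i-1]),4) for i in range(4)])
c=P.mean(0);ax=(P[0]-P[3]+P[1]-P[2]);yaw=np.arctan2(ax[1],ax[0]);e=ax/np.linalg.norm(ax)
print('yaw',yaw,'origin',c-.065*e)
# cap: disc of bright-ish grey in the black plate
hsv=cv2.cvtColor(t,cv2.COLOR_BGR2HSV)
def comp(m,x0,y0,x1,y1):
    z=np.zeros(m.shape[:2],np.uint8);z[y0:y1,x0:x1]=m[y0:y1,x0:x1]
    k,l,st,cc=cv2.connectedComponentsWithStats(z);i=1+st[1:,4].argmax();return st[i],cc[i],(l==i).astype(np.uint8)
g=t.max(2)
st,cc,m=comp((g>75),238,203,273,240);(u,v),r=cv2.minEnclosingCircle(cv2.findNonZero(m))
print('cap',st,cc,(u,v,r),onz('top',*cc,.121),'r mm',r*2.5)
for nm,b in(('tab',(248,172,276,190)),('ntab',(308,163,336,182))):
    x0,y0,x1,y1=b; big=cv2.resize(g,None,fx=8,fy=8,interpolation=cv2.INTER_CUBIC)
    st,cc,m=comp(big<105,*[8*q for q in b]);cc=(cc-3.5)/8
    rr=cv2.minAreaRect(cv2.findNonZero(m));print(nm,st/8,cc,[np.round(np.array(x)/8,2) for x in rr],onz('top',*cc,.10))
for a,b in(((262.,181.),(291.2,190)),((321,173),(351.5,221.2))): print(tri(a,b))
st,cc,m=comp((hsv[...,2]>60)&(hsv[...,1]>60)&(hsv[...,1]<145),105,195,185,275);rr=cv2.minAreaRect(cv2.findNonZero(m));print('tray',st,rr)
pts=[onz('top',*p,.03)[:2].round(3) for p in cv2.boxPoints(rr)];print(pts,np.mean(pts,0))
for nm,lo,hi in(('yel',20,35),('teal',80,100)):
    st,cc,m=comp((hsv[...,0]>lo)&(hsv[...,0]<hi)&(hsv[...,1]>190),180,195,240,300);print(nm,st,onz('top',*cc,.021))
```

```text
box [[ 0.6956  0.0895]
 [ 0.6591 -0.1839]
 [ 0.3866 -0.1472]
 [ 0.4233  0.1265]] [np.float64(0.2748), np.float64(0.2759), np.float64(0.275), np.float64(0.2762)]
yaw -0.13448000009636912 origin [ 0.47672574 -0.02005418]
cap [240 207  28  28 620] [253.62258065 220.38548387] (253.7067108154297, 220.39923095703125, 14.096929550170898) [0.48749597 0.05536499 0.121     ] r mm 35.242323875427246
tab [253.875 178.25   14.5     5.5   394.875] [260.59965575 180.51371083] [array([261.08, 180.97]), array([14.91,  3.82]), np.float64(1.23)] [0.59110229 0.04113752 0.1       ]
ntab [313.875 170.625  15.      6.    474.625] [320.91090005 173.22437121] [array([321.39, 173.6 ]), array([15.04,  4.47]), np.float64(1.07)] [ 0.61397081 -0.1139518   0.1       ]
(array([0.58831582, 0.03849337, 0.10344709]), np.float64(0.0031686962917339685))
(array([ 0.61329705, -0.11299574,  0.10242368]), np.float64(0.002469541635108283))
tray [ 112  204   66   66 3629] ((144.1772918701172, 235.876220703125), (64.61043548583984, 65.0289306640625), 1.3322198390960693)
[array([0.355, 0.438]), array([0.53 , 0.443]), array([0.53 , 0.268]), array([0.354, 0.266])] [0.44225 0.35375]
yel [189 202  25  24 461] [0.50683132 0.20554651 0.021     ]
teal [206 269  20  21 311] [0.32970295 0.16020998 0.021     ]
```

Call:
arm_command(series=[0,0,0,0.9,0.96,0,0.7,0,0,0,0.9,0.96,0,0.7,0,0,0,0.9,0.96,0,0.7,0,0,0,0.9,0.96,0,0.7])

```text
t: 0.6
eef_pos: [0.2526, 0.5286, 0.2489]
ee_rot: [-3.141, 0.0, -0.292]
force: [0.0, -0.1, 0.3]
width: 0.0619
gripper_force: 0.0
```

Call:
arm_command(series=[0,0,0,0.9,0.96,0,0.7,0,0,0,0.9,0.96,0,0.7,0,0,0,0.9,0.96,0,0.7,0,0,0,0.9,0.96,0,0.7])

```text
t: 1.1
eef_pos: [0.311, 0.4119, 0.2487]
ee_rot: [-3.141, -0.0, -0.291]
force: [-0.9, 0.4, -0.4]
width: 0.0611
gripper_force: 0.0
```

Call:
arm_command(series=[0,0,0,0.9,0.96,0,0.7,0,0,0,0.9,0.96,0,0.7,0,0,0,0.9,0.96,0,0.7,0,0,0,0.9,0.96,0,0.7])

```text
t: 1.6
eef_pos: [0.3698, 0.2945, 0.2485]
ee_rot: [-3.141, -0.0, -0.291]
force: [0.4, 0.6, 0.4]
width: 0.0611
gripper_force: 0.0
```

Call:
arm_command(series=[0,0,0,0.9,0.96,0,0.7,0,0,0,0.9,0.96,0,0.7,0,0,0,0.9,0.96,0,0.7,0,0,0,0.9,0.96,0,0.7])

```text
t: 2.1
eef_pos: [0.4286, 0.1767, 0.2484]
ee_rot: [3.141, 0.0, -0.291]
force: [-0.5, -0.7, 0.1]
width: 0.0613
gripper_force: 0.0
```

Call:
arm_command(series=[0,0,0,0.9,0.96,0,0.7,0,0,0,0.9,0.96,0,0.7,0,0,0,0.9,0.96,0,0.7,0,0,0,0.9,0.96,0,0.7,0,0,0,0.9,0.96,0,0.7])

```text
t: 2.72
eef_pos: [0.4868, 0.0595, 0.2485]
ee_rot: [-3.141, 0.0, -0.289]
force: [-0.1, 0.9, -0.2]
width: 0.0613
gripper_force: 0.0
```

```bash
cat >> h.py <<'E'
from scipy.spatial.transform import Rotation as Ro
def go(p):
    s=arm.get_state(); R=Ro.from_euler('xyz',s['ee_rot'])
    print('t',round(s['t'],2),'pos',s['eef_pos'].round(4),'rpy',s['ee_rot'].round(3),'q',s['q'].round(2),'w',round(s['width'],4),'F',s['force'].round(1),s['gripper_force'])
    print('shift/0.1m',(R.inv().apply(np.array(p)-s['eef_pos'])*10).round(3))
E
python3 -c "
from h import *
go([.4873,.0552,.147])"
```

```text
t 2.73 pos [0.4868 0.0595 0.2485] rpy [-3.141  0.    -0.289] q [ 0.52  0.05 -0.38 -0.   -1.14  0.76] w 0.0613 F [-0.1  0.9 -0.2] 0.0
shift/0.1m [0.017 0.04  1.015]
```

Call:
arm_command(series=[0,0,0,0.02,0.04,0.4,0.7,0,0,0,0.02,0.04,0.7,0.7,0,0,0,0.02,0.04,0.9,0.7,0,0,0,0.02,0.04,1.0,0.7,0,0,0,0.02,0.04,1.0,0.7])

```text
t: 3.35
eef_pos: [0.4876, 0.0542, 0.1485]
ee_rot: [3.141, 0.0, -0.289]
force: [0.8, -0.7, 1.1]
width: 0.0612
gripper_force: 0.0
```

Call:
arm_command(series=[0,0,0,0,0,0.02,0,0,0,0,0,0,0.02,0,0,0,0,0,0,0.02,0,0,0,0,0,0,0.02,0,0,0,0,0,0,0.02,0,0,0,0,0,0,0.02,0], force=12)

```text
t: 4.1
eef_pos: [0.4887, 0.0546, 0.1471]
ee_rot: [-3.139, -0.001, -0.291]
force: [-1.4, 5.4, 2.1]
width: 0.0217
gripper_force: 12.0
```

```bash
python3 -c "
from h import *
go([.4873,.0552,.147])"
```

```text
t 4.1 pos [0.4887 0.0546 0.1471] rpy [-3.139e+00 -1.000e-03 -2.910e-01] q [ 0.51  0.15 -0.53 -0.   -0.89  0.77] w 0.0217 F [-1.4  5.4  2.1] 12.007853239774704
shift/0.1m [-0.015 -0.002  0.001]
```

The knob is gripped at 22 mm, so I lift it.

Call:
arm_command(series=[0,0,0,0,0,-0.15,0,0,0,0,0,0,-0.3,0,0,0,0,0,0,-0.6,0,0,0,0,0,0,-0.9,0,0,0,0,0,0,-0.9,0])

```text
t: 4.72
eef_pos: [0.4889, 0.0535, 0.2393]
ee_rot: [-3.139, -0.004, -0.291]
force: [0.3, 0.3, -1.3]
width: 0.0213
gripper_force: 12.0
```

Run:
```python
from h import *
c=np.mean([onz('top',*p,.03) for p in((117,207),(172,207),(173,262),(117,263))],0);print(c,[onz('top',*p,.03).round(3) for p in((117,207),(173,262))])
go([c[0],c[1],.054])
```

```text
[0.44530647 0.35226602 0.03      ] [array([0.518, 0.43 , 0.03 ]), array([0.373, 0.274, 0.03 ])]
t 4.72 pos [0.4889 0.0535 0.2393] rpy [-3.139 -0.004 -0.291] q [ 0.51  0.06 -0.4   0.   -1.11  0.77] w 0.0213 F [ 0.3  0.3 -1.3] 11.997352838516235
shift/0.1m [-1.281 -2.732  1.856]
```

Call:
arm_command(series=[0,0,0,-0.2,-0.45,0,0,0,0,0,-0.43,-0.91,0,0,0,0,0,-0.43,-0.91,0,0])

```text
t: 5.1
eef_pos: [0.472, 0.155, 0.2361]
ee_rot: [3.141, 0.001, -0.288]
force: [0.7, 0.2, -0.0]
width: 0.0215
gripper_force: 12.0
```

Call:
arm_command(series=[0,0,0,-0.2,-0.45,0,0,0,0,0,-0.43,-0.91,0,0,0,0,0,-0.43,-0.91,0,0])

```text
t: 5.48
eef_pos: [0.4571, 0.2541, 0.2359]
ee_rot: [3.141, 0.0, -0.288]
force: [-1.2, -0.5, -0.7]
width: 0.0213
gripper_force: 12.0
```

Call:
arm_command(series=[0,0,0,-0.2,-0.45,0,0,0,0,0,-0.43,-0.91,0,0,0,0,0,-0.43,-0.91,0,0,0,0,0,-0.43,-0.91,0,0])

```text
t: 5.98
eef_pos: [0.4424, 0.3508, 0.236]
ee_rot: [3.14, 0.001, -0.291]
force: [0.6, -1.0, -0.7]
width: 0.0213
gripper_force: 12.0
```

Call:
arm_command(series=[0,0,0,0,0,0.4,0,0,0,0,0,0,0.8,0,0,0,0,0,0,1.0,0,0,0,0,0,0,1.0,0])

```text
t: 6.48
eef_pos: [0.4422, 0.3495, 0.1353]
ee_rot: [3.138, 0.001, -0.292]
force: [0.3, -0.7, 0.2]
width: 0.0214
gripper_force: 12.0
```

Run:
```python
from h import *
cv2.imwrite('pics/tray1.png',cv2.resize(arm.grab_frame('side')[80:280,60:320],None,fx=2.5,fy=2.5))
go([.4453,.3523,.053])
```

```text
t 6.53 pos [0.4428 0.3505 0.1366] rpy [ 3.14   0.    -0.292] q [ 1.02  0.28 -0.38  0.   -0.91  0.26] w 0.0215 F [ 0.1 -0.4 -0.1] 11.9973224401474
shift/0.1m [ 0.018 -0.025  0.836]
```

View pics/tray1.png

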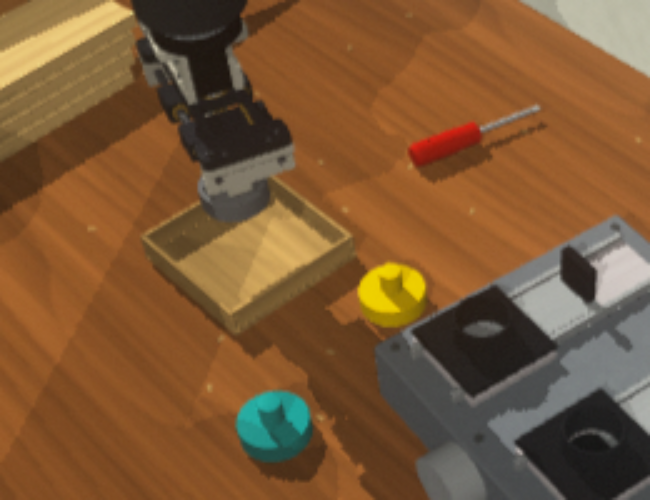

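The picture shows the grey cap held level over the tray, at about (235,195) in the crop, and the port open. I lower it until it touches, then release.

Call:
arm_command(series=[0,0,0,0,0,0.4,0,0,0,0,0,0,0.7,0,0,0,0,0,0,0.79,0,0,0,0,0,0,0.82,0,0,0,0,0,0,0.83,0,0,0,0,0,0,0.84,0])

```text
t: 7.28
eef_pos: [0.4429, 0.3525, 0.0537]
ee_rot: [-3.14, -0.001, -0.291]
force: [0.5, -0.3, -0.4]
width: 0.0213
gripper_force: 12.0
```

Call:
arm_command(series=[0,0,0,0,0,0.01,0,0,0,0,0,0,0.02,0,0,0,0,0,0,0.02,0])

```text
t: 7.65
eef_pos: [0.4427, 0.3523, 0.0518]
ee_rot: [-3.14, -0.001, -0.29]
force: [-3.3, -0.5, 9.9]
width: 0.0213
gripper_force: 12.0
```

Call:
arm_command(series=[0,0,0,0,0,0,0.5,0,0,0,0,0,0,0.5,0,0,0,0,0,0,0.5,0,0,0,0,0,-0.5,0.5,0,0,0,0,0,-1,0.5,0,0,0,0,0,-1,0.5])

```text
t: 8.4
eef_pos: [0.4441, 0.3539, 0.1548]
ee_rot: [-3.134, -0.003, -0.29]
force: [-0.1, 0.8, -0.1]
width: 0.0437
gripper_force: 0.0
```

Call:
arm_command(series=[0,0,0,0,0,-0.5,0.5,0,0,0,0,0,-0.9,0.5,0,0,0,0,0,-0.9,0.5])

```text
t: 8.78
eef_pos: [0.4435, 0.3531, 0.2435]
ee_rot: [-3.136, -0.002, -0.291]
force: [0.3, 0.5, -0.7]
width: 0.0438
gripper_force: 0.0
```

Run:
```python
from h import *
go([.590,.0395,.18])
```

```text
t 8.78 pos [0.4435 0.3531 0.2435] rpy [-3.136e+00 -2.000e-03 -2.910e-01] q [ 1.02  0.18 -0.24  0.   -1.14  0.26] w 0.0438 F [ 0.3  0.5 -0.7] 0.0
shift/0.1m [2.3   2.588 0.626]
```

Call:
arm_command(series=[0,0,0,0.77,0.86,0,0.5,0,0,0,0.77,0.86,0,0.5,0,0,0,0.77,0.86,0,0.5])

```text
t: 9.15
eef_pos: [0.492, 0.2444, 0.2392]
ee_rot: [3.14, 0.001, -0.295]
force: [0.1, -0.5, -1.0]
width: 0.0439
gripper_force: 0.0
```

Call:
arm_command(series=[0,0,0,0.77,0.86,0,0.5,0,0,0,0.77,0.86,0,0.5,0,0,0,0.77,0.86,0,0.5])

```text
t: 9.52
eef_pos: [0.5411, 0.1406, 0.2391]
ee_rot: [3.14, 0.001, -0.294]
force: [0.4, 0.6, -1.3]
width: 0.0436
gripper_force: 0.0
```

Call:
arm_command(series=[0,0,0,0.77,0.86,0,0.5,0,0,0,0.77,0.86,0,0.5,0,0,0,0.77,0.86,0,0.5])

```text
t: 9.9
eef_pos: [0.5903, 0.0367, 0.239]
ee_rot: [3.14, 0.002, -0.294]
force: [0.6, 0.8, -1.1]
width: 0.0436
gripper_force: 0.0
```

Call:
arm_command(series=[0,0,0.9,0,0,0,0.5,0,0,0.9,0,0,0,0.5,0,0,0.9,0,0,0,0.5,0,0,0.9,0,0,0,0.5,0,0,0.9,0,0,0,0.5,0,0,0.9,0,0,0,0.5,0,0,0.9,0,0,0,0.5,0,0,0.9,0,0,0,0.5])

```text
t: 10.9
eef_pos: [0.5893, 0.0401, 0.2397]
ee_rot: [3.141, -0.0, -1.708]
force: [-0.2, -0.1, -0.0]
width: 0.0435
gripper_force: 0.0
```

Run:
```python
from h import *
go([.589,.0405,.116])
```

```text
t 10.9 pos [0.5893 0.0401 0.2397] rpy [ 3.141 -0.    -1.708] q [ 0.4   0.23 -0.19 -0.   -1.15 -0.54] w 0.0435 F [-0.2 -0.1 -0. ] 0.0
shift/0.1m [-0.004  0.002  1.237]
```

Call:
arm_command(series=[0,0,0,0,0,0.4,0.5,0,0,0,0,0,0.8,0.5,0,0,0,0,0,1,0.5,0,0,0,0,0,1,0.5])

```text
t: 11.4
eef_pos: [0.5883, 0.0394, 0.1384]
ee_rot: [3.138, -0.002, -1.703]
force: [-0.1, 0.5, 1.0]
width: 0.0436
gripper_force: 0.0
```

Call:
arm_command(series=[0,0,0,0,0,0.12,0.5,0,0,0,0,0,0.24,0.5,0,0,0,0,0,0.24,0.5])

```text
t: 11.78
eef_pos: [0.5892, 0.0384, 0.1157]
ee_rot: [3.14, -0.001, -1.705]
force: [-0.4, -0.3, -0.1]
width: 0.044
gripper_force: 0.0
```

Call:
arm_command(series=[0,0,0,0,0,0,0,0,0,0,0,0,0,0,0,0,0,0,0,0,0,0,0,0,0,0,0,0,0,0,0,0,0,0,0,0,0,0,0,0,0,0], force=15)

```text
t: 12.52
eef_pos: [0.5903, 0.0385, 0.1169]
ee_rot: [-3.141, 0.0, -1.704]
force: [1.1, -1.1, 0.7]
width: 0.0098
gripper_force: 15.0
```

Run:
```python
from h import *
s=arm.get_state()['eef_pos']
for d in(.044,):
  go([s[0]+d*np.cos(-.1345),s[1]+d*np.sin(-.1345),s[2]])
```

```text
t 12.53 pos [0.5903 0.0385 0.1169] rpy [-3.141  0.    -1.704] q [ 0.4   0.34 -0.35  0.   -0.89 -0.53] w 0.0098 F [ 1.1 -1.1  0.7] 14.999096989631653
shift/0.1m [ 0.   -0.44  0.  ]
```

The tab is gripped at 9.8 mm, as it should be. I slide it 44 mm.

Call:
arm_command(series=[0,0,0,0,-0.1,0,0,0,0,0,0,-0.2,0,0,0,0,0,0,-0.3,0,0,0,0,0,0,-0.4,0,0,0,0,0,0,-0.44,0,0,0,0,0,0,-0.44,0,0,0,0,0,0,-0.44,0,0])

```text
t: 13.4
eef_pos: [0.6348, 0.0325, 0.1168]
ee_rot: [-3.14, 0.0, -1.704]
force: [2.8, -0.6, 3.3]
width: 0.0101
gripper_force: 15.0
```

Call:
arm_command(series=[0,0,0,0,0,0,0.5,0,0,0,0,0,0,0.5,0,0,0,0,0,0,0.5,0,0,0,0,0,-0.4,0.5,0,0,0,0,0,-0.9,0.5,0,0,0,0,0,-0.9,0.5])

```text
t: 14.15
eef_pos: [0.6356, 0.0331, 0.2113]
ee_rot: [-3.134, 0.003, -1.704]
force: [0.2, -0.4, 0.3]
width: 0.0441
gripper_force: 0.0
```

Call:
arm_command(series=[0,0,0,-1,1,-1,0.5,0,0,0,-1,1,-1,0.5,0,0,0,-1,1,-1,0.5,0,0,0,-1,1,-1,0.5])

```text
t: 14.65
eef_pos: [0.5471, 0.1472, 0.3091]
ee_rot: [-3.138, 0.003, -1.701]
force: [0.4, 0.8, -0.2]
width: 0.0442
gripper_force: 0.0
```

Call:
arm_command(series=[0,0,0,-1,1,0,0.5,0,0,0,-1,1,0,0.5,0,0,0,-1,1,0,0.5,0,0,0,-1,1,0,0.5])

```text
t: 15.15
eef_pos: [0.4614, 0.2578, 0.3057]
ee_rot: [3.141, -0.001, -1.703]
force: [0.1, 0.4, -0.5]
width: 0.0437
gripper_force: 0.0
```

Run:
```python
from h import *
t=arm.grab_frame('top');s=arm.grab_frame('side')
cv2.imwrite('pics/top2.png',t);cv2.imwrite('pics/side2.png',s)
a=cv2.resize(t[140:270,225:350],None,fx=3.1,fy=4,interpolation=cv2.INTER_CUBIC)
b=cv2.resize(s[120:300,110:390],(400,520),interpolation=cv2.INTER_CUBIC)
cv2.imwrite('pics/crop2.png',np.hstack([a,b]))
go([.6,0,.3])
```

```text
t 15.25 pos [0.4622 0.2568 0.3059] rpy [ 3.141e+00 -1.000e-03 -1.705e+00] q [ 0.88  0.08 -0.22  0.   -1.27 -1.01] w 0.0438 F [ 0.7 -0.1 -0.8] 0.0
shift/0.1m [ 2.361 -1.709  0.061]
```

View pics/crop2.png

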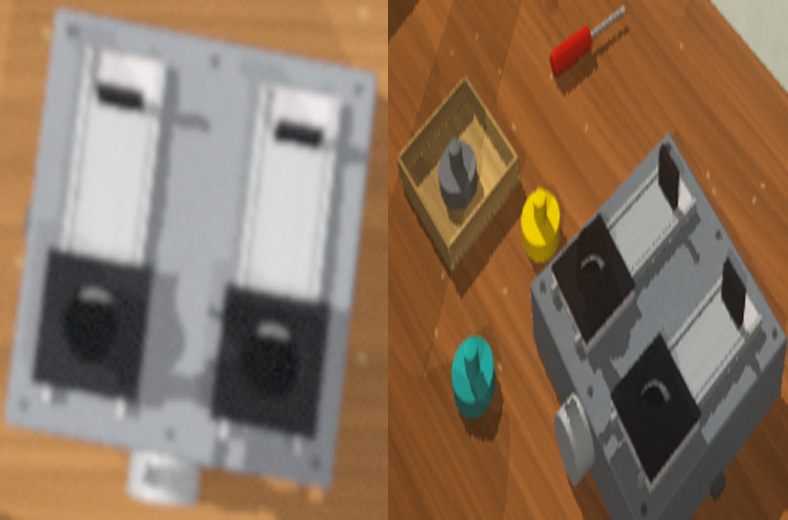

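The crop shows the cap upright in the tray and the two tabs nearly level. Top-view tabs are at crop (120,96) and (298,132). Next I measure the remaining offset.

```bash
cat > lv.py <<'E'
from h import *
import sys
def blobs(im,n,boxes,th):
    big=cv2.resize(im.max(2),None,fx=8,fy=8,interpolation=cv2.INTER_CUBIC);o=[]
    for x0,y0,x1,y1 in boxes:
        k,l,st,c=cv2.connectedComponentsWithStats((big[8*y0:8*y1,8*x0:8*x1]<th).astype(np.uint8))
        i=1+st[1:,4].argmax();r=cv2.minAreaRect(cv2.findNonZero((l==i).astype(np.uint8)))
        o.append((c[i]-3.5)/8+[x0,y0]); print(n,o[-1].round(2),'size',(np.array(r[1])/8).round(1))
    return o
T=blobs(cv2.imread(sys.argv[1]),'top',[(252,155,275,172),(308,163,332,182),(233,198,276,245),(290,208,334,252)],85)
S=blobs(cv2.imread(sys.argv[2]),'side',[(293,165,332,200),(334,200,372,240)],55)
P=[onz('top',*p,.088) for p in T[2:]];d=P[0]-P[1];ny=np.arctan2(-d[0],d[1]);print('plates',P,np.linalg.norm(d),'yaw',ny)
for y in(-.1345,ny):
    e=np.array([np.cos(y),np.sin(y),0])
    a=[onz('top',*p,.1) for p in T[:2]];b=[onz('side',*p,.1) for p in S];c=[tri(t,s)[0] for t,s in zip(T,S)]
    print(y,'gate-ngate: top %.4f side %.4f tri %.4f'%tuple((q[0]-q[1])@e for q in(a,b,c)),'dist',[np.linalg.norm(q[0]-q[1]).round(4) for q in(a,b,c)])
E
python3 lv.py pics/top2.png pics/side2.png
```

```text
top [263.26 164.01] size [13.8  3.4]
top [320.9  173.28] size [13.9  3.3]
top [254.64 221.2 ] size [33.7 33.6]
top [311.83 230.48] size [34.4 34.1]
side [306.09 180.91] size [21.6 12.1]
side [351.42 221.11] size [22.6 13.3]
plates [array([0.48656144, 0.05420585, 0.088     ]), array([ 0.46593375, -0.09420515,  0.088     ])] 0.1498376677150059 yaw -0.13810552541700263
-0.1345 gate-ngate: top 0.0000 side -0.0002 tri 0.0003 dist [np.float64(0.1507), np.float64(0.1499), np.float64(0.1502)]
-0.13810552541700263 gate-ngate: top -0.0005 side -0.0007 tri -0.0002 dist [np.float64(0.1507), np.float64(0.1499), np.float64(0.1502)]
```

The tabs are level to within about 1 mm, the neighbouring tab hasn't moved, and the arm is clear, so I hand in.

```bash
python3 -c "
from station import arm
print(arm.job_done())"
```

```text
the job is handed in; nothing more can be done
None
```

The job is handed in at about 15 s: the grey cap stands upright in the tray, the two gate tabs measure level to within about 1 mm, and the neighbouring gate has not moved; the hand-in call returned no verdict.

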